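# Hold the sprung lid of a shielded test box just below its balance point

### The job

The lid of the shielded test box has new hinge springs that I am about to adjust. Lower the standing lid gently until it is fully shut on the box, then raise it past its balance point so that we know the springs take over, ease it back, and finish while still holding it steady a few degrees below the balance point, where it would drop if you let go. Do not let the lid slam, and leave the reel, the screwdriver and the pliers where they lie.

Things in the scene. Friction and masses are not known exactly. Their poses are not given: they have to be found in the camera images.
- test_box: bare aluminium box fixed to the bench, 190 mm deep (its x), 270 mm wide (its y), rim 105 mm high. Origin: centre of its underside, on the bench. Its front (-x) faces roughly towards the robot, the hinge is along the back (+x). Lid: 750 g, 200 mm deep, 280 mm wide, with a 22 mm skirt; it stands open at the start, a black round knob on its front edge.
- lid (a joint): opening angle of the sprung lid, rad: 0 is shut on the rim, 1.40 (80 deg) is the open stop, where the springs hold it at the start. The balance point is at 0.90 (51.6 deg): above it the springs swing the lid up to the stop, below it the lid falls shut by itself. It moves freely; up to 1.5 N at the knob holds it anywhere.
- hinge (a point): middle of the lid's hinge axis, 108 mm behind the box's centre and 101 mm above the bench; the axis runs along this frame's y (= the box's y), x points to the back of the box, z up. It does not turn with the lid.
- knob (a point): middle of the knob (28 mm diameter, 28 mm long, on a 14 mm neck), 28 mm out from the middle of the lid's front skirt. At lid angle a it is 236 cos(a) mm in front of the hinge axis and 236 sin(a) mm above it. Turns with the lid: -x points out along the knob (level when shut, nearly up when open), y along the hinge. Pinched along y, it can turn between the pads while the tool points down.
- reel: steel solder reel standing on the bench, 54 mm in diameter, 44 mm high, to the left of the box; origin at the centre of its underside. Leave alone.
- screwdriver: screwdriver with yellow handle, 200 mm long, lying to the right of the box. Leave alone.
- pliers: blue-handled pliers, 145 mm long and 12 mm thick, lying on the bench in front of the box and to its left; origin near their middle. Leave alone.

How it is judged:
By the outcome, as a careful person would: the job done as asked, in the order asked, and still so for the second after the job is handed in, while the arm keeps its last pose, push and grip.
It also fails if it takes over 54 s, if anything falls off the work surface, if the arm or the gripper's body presses on something with over 40 N, if the wrist force passes 120 N, or if a joint passes its speed limit or range.

### The arm

A 6-joint arm with a two-finger parallel gripper is mounted at the origin on the work surface. World frame = base frame: x ahead of the robot, y to its left, z up, the work surface at z = 0. Lengths are in m, angles in rad, forces in N, time in s.
With the tool pointing down it reaches from about 0.35 to 0.85 m from the base axis. Payload 8.1 kg.
Tool frame: the origin (TCP) lies between the finger pads, 19 mm behind the fingertips; this is the grasp point; z points along the fingers, y is the line along which they close (so a half turn about z gives the same grasp; the last joint's range is limited). The gripper opens to 93 mm and grips with 3 to 60 N. Pads are 15 mm wide; open, the fingers measure 128 mm over their backs; the gripper's body (75 mm by 188 mm) begins 65 mm behind the grasp point.
Start: joints at [-0.085, 0.13, 1.488, -0, 1.523, -0.085], TCP at [0.6, 0, 0.237] pointing down, gripper open.
Joint ranges: [-2.96, 2.96], [-0.89, 2.26], [0.02, 2.5], [-1.34, 4.48], [0, 2.73], [-2.66, 2.66]. Speed limits (rad/s): [2.39, 2.39, 2.79, 3.14, 3.14, 3.14].

### API

Orientations are given as a rotation vector (axis times angle).
In Python, from plant import readout, read_camera, get_calibration, job gives the robot as it stands.
- The arm moves only by the shell command python3 -m handwheel 'ROWS' [FORCE]. ROWS is JSON, a list of rows, each a list of 5 numbers: the shift along the world's x, y, z in cm, then the turn about the world's z in rad, then the closure, from 0 (fully open) to 1 (shut). In form: [[tx, ty, tz, spin, gripper], ...]. A call has 1 to 10 rows; each row shifts and turns the commanded pose from where the row before left it; what a row does not reach is not made up. A row lasts 1/8 s, in which the tool goes at most 62.5 mm and 10.7 degrees, less where a joint would pass 70% of its speed; a pose out of reach is approached as far as the arm can. A call is refused whole if a number of a shift passes 6.25 or a number of a turn 0.188, either way. A call with a gripper value outside its range is refused whole. The fingers move at their own pace and stop on an object; FORCE is the grip in N (left out, the last holds). Time passes only in rows, so rows that do not move let the fingers close. It gives the time, the measured TCP pose, the force, the opening and the grip force at its end, in the units of the state.
- readout.read_state(): the state, without advancing time (a new reading comes with each control period).
- read_camera(name): name is "scene" or "side" or "wrist"; returns the picture (420x560x3 uint8, red, green, blue); there is no depth.
- get_calibration(name): a dict with "fovy" (degrees; the focal length in pixels is half the picture's height over the tangent of half this angle, whatever the lens; pixels are square), "cx", "cy" (the principal point, pixels), "pose" (4x4, takes a point from camera to world coordinates). Camera axes: x right, y down, z forward; pixel columns grow to the right and rows downward; lengths in m; the calibration is good to about 2 mm. A picture is of the moment at which its call begins: read the wrist's pose just before it. get_calibration takes no time and is no camera call; for the wrist camera it gives the pose at the moment of the call.
- job.close_job(): hands the job in; it is judged then, once.
The state is a dict: "t": time; "q": joint angles; "dq": joint speeds; "joint_torque": joint torques, N m; "tool_pos": TCP position; "orientation": TCP orientation; "force": force on the tool from outside, world axes, zero at the start; "wrist_torque": the same for the moment, N m; "opening": finger opening in m; "gripper_force": force on a finger pad.
Only numpy, scipy, OpenCV 4.12 (cv2) and the standard library are available. Lean on these libraries where they do the work, as an engineer would, in place of code of your own. Each camera call takes 0.05 s, during which the arm holds its last target. There are 200 camera calls.

## Working session

There is one attempt and no reset: what is moved stays moved. The work goes in short steps, Python scripts to look and compute and a shell command to move; the robot and the scene stay as the last step left them, time stands still between calls to the robot, and variables do not carry over. Pictures are saved under pics/ and viewed, at most 10 in all, crops included, and the job is handed in when it is done.

```bash
mkdir -p pics && python3 - <<'E'
from plant import readout, read_camera, get_calibration
import cv2
for n in("scene","side"):
    cv2.imwrite(f"pics/{n}0.png",read_camera(n)[:,:,::-1]); c=get_calibration(n); print(n,c)
print(readout.read_state())
E
```

```text
scene {'fovy': 51.758524468633674, 'cx': 276.5115881373299, 'cy': 213.60088252611908, 'pose': array([[-0.81601659,  0.47367899, -0.33127803,  0.9046583 ],
       [ 0.57799417,  0.67490811, -0.45871754,  0.52609882],
       [ 0.00629737, -0.5657979 , -0.82451991,  0.96348706],
       [ 0.        ,  0.        ,  0.        ,  1.        ]])}
side {'fovy': 42.73095903314405, 'cx': 280.1683376732404, 'cy': 204.44347600433971, 'pose': array([[ 0.6994013 , -0.42896645,  0.57168664, -0.07478842],
       [-0.71460775, -0.40495093,  0.57039505, -0.58346551],
       [-0.0131753 , -0.80746674, -0.58976595,  0.76589815],
       [ 0.        ,  0.        ,  0.        ,  1.        ]])}
{'t': 0.1, 'q': array([-8.53819194e-02,  1.31079401e-01,  1.48916255e+00,  1.53890808e-05,
        1.52298931e+00, -8.53900354e-02]), 'dq': array([ 0.00026483, -0.00240107, -0.00240603, -0.00093093, -0.00079668,
        0.00073558]), 'joint_torque': array([ 2.89806376e-03, -5.61339462e+01, -4.93095982e+01,  7.72326719e-02,
        2.89617141e-02, -2.83941080e-05]), 'tool_pos': array([5.99525048e-01, 7.93749896e-05, 2.36500345e-01]), 'orientation': array([-2.22053980e+00, -2.22055616e+00,  1.63905788e-03]), 'force': array([ 0.40552021, -0.79754069,  0.17373087]), 'wrist_torque': array([-0.01218042, -0.01257389, -0.01005338]), 'gripper_force': 0.0, 'opening': 0.09313896311986011}
```

View pics/scene0.png

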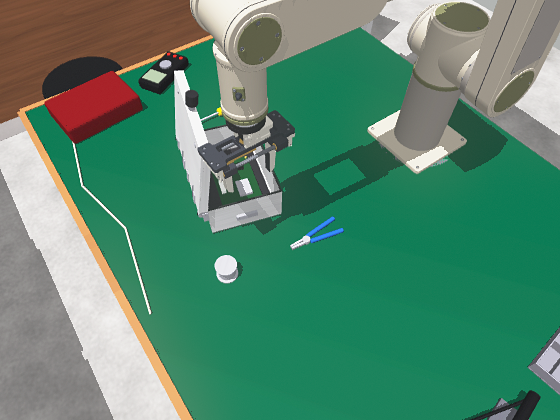

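View pics/side0.png

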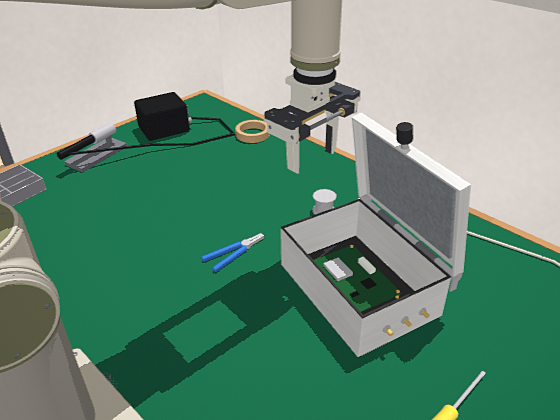

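```bash
python3 - <<'E'
import cv2
a=cv2.imread("pics/side0.png")[110:360,270:480]; b=cv2.imread("pics/scene0.png")[60:240,165:305]
cv2.imwrite("pics/side0c.png",cv2.resize(a[:, :],None,fx=2.4,fy=2.4,interpolation=2))
cv2.imwrite("pics/scene0c.png",cv2.resize(b,None,fx=3.3,fy=3.3,interpolation=2))
E
```

```text
(no output)
```

View pics/side0c.png

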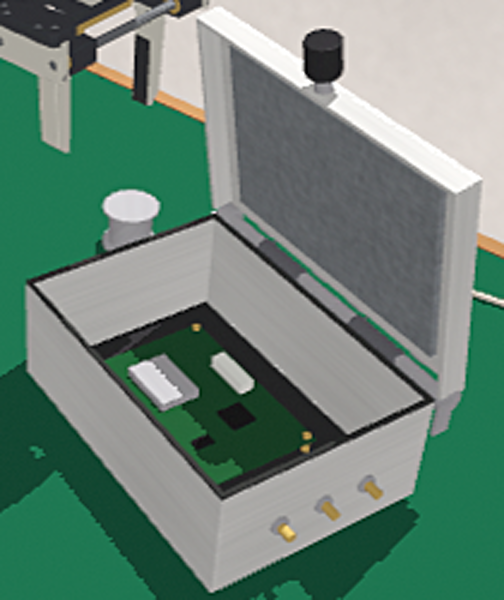

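View pics/scene0c.png

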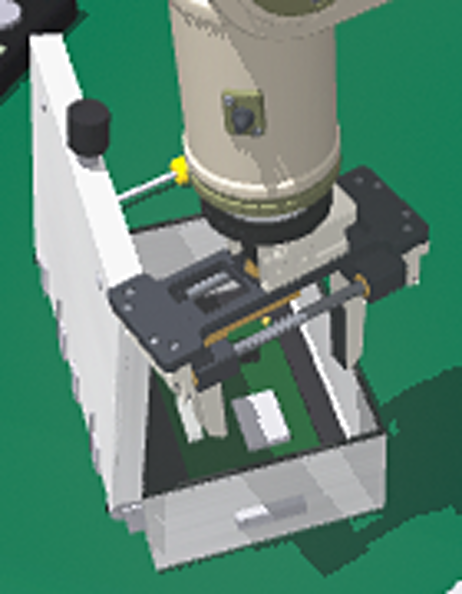

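```bash
cat > h.py <<'E'
import numpy as np
from plant import get_calibration
def proj(P,n,c=None):
    c=c or get_calibration(n); T=np.linalg.inv(c["pose"]); f=210/np.tan(np.radians(c["fovy"])/2)
    p=np.atleast_2d(P)@T[:3,:3].T+T[:3,3]; return np.c_[f*p[:,0]/p[:,2]+c["cx"],f*p[:,1]/p[:,2]+c["cy"]]
E
python3 - <<'E'
from h import *
from scipy.optimize import least_squares
def pts(v):
    x,y,w=v[:3];R=np.array([[np.cos(w),-np.sin(w),0],[np.sin(w),np.cos(w),0],[0,0,1]])
    L=np.array([[-.095,.135,.105],[-.095,-.135,.105],[.095,-.135,.105],[.095,.135,.105],[-.095,-.135,0],[.108-.236*np.cos(1.4),0,.101+.236*np.sin(1.4)]])
    return L@R.T+[x,y,0]
S=np.array([[281.7,227.9],[361.3,316.7],[450,277.5],[359.6,199.6],[358,355.5],[405,133.3]])
C=np.array([[281.4,190.9],[207.4,210],[192,98.8]])
def res(v):
    p=pts(v); return np.r_[(proj(p,"side")-S).ravel(),(proj(p[[0,3,5]],"scene")-C).ravel()]
r=least_squares(res,[.6,0,0],loss="soft_l1");print(r.x,res(r.x).reshape(-1,2).round(1));v=r.x
x,y,w=v; u=np.array([np.cos(w),np.sin(w)])
for a in (1.4,1.2,.95,.9,.82,.6,.3,0): print(a,np.round([*(np.array([x,y])+u*(.108-.236*np.cos(a))),.101+.236*np.sin(a)],4))
# free knob triangulation
k=least_squares(lambda P:np.r_[proj(P,"side")[0]-S[5],proj(P,"scene")[0]-C[2]],[.7,0,.3]);print(k.x,k.cost)
E
```

```text
[ 0.56379759 -0.15562841 -0.29061431] [[-1.  -0.4]
 [ 0.6  1.4]
 [ 0.5 -0.3]
 [-0.  -0.1]
 [-0.8  4. ]
 [-0.6 -0.1]
 [-0.1  0.7]
 [-0.6  1.3]
 [-1.  -0.1]]
1.4 [ 0.6288 -0.1751  0.3336]
1.2 [ 0.5853 -0.1621  0.321 ]
0.95 [ 0.5357 -0.1472  0.293 ]
0.9 [ 0.5267 -0.1445  0.2859]
0.82 [ 0.513  -0.1404  0.2736]
0.6 [ 0.4807 -0.1308  0.2343]
0.3 [ 0.4513 -0.122   0.1707]
0 [ 0.4412 -0.119   0.101 ]
[ 0.62805743 -0.17562913  0.33345855] 0.5853163098021679
```

The views agree to about 1 px. The knob is at (0.628, -0.176, 0.333) and the box yaw is -0.29. Next I raise the tool and turn it +1.28, so the fingers close along the hinge axis.

```bash
python3 -m handwheel '[[0,0,4,0.183,0],[0,0,4,0.183,0],[0,0,4,0.183,0],[0,0,4,0.183,0],[0,-2,2.5,0.183,0],[1,-4,0,0.183,0],[1,-4,0,0.182,0],[0.5,-4,0,0,0],[0.3,-3.5,0,0,0],[0,0,0,0,0]]' 15; python3 - <<'E'
from plant import readout, read_camera
import cv2
s=readout.read_state(); print(s["tool_pos"],s["force"])
from scipy.spatial.transform import Rotation as R
print(R.from_rotvec(s["orientation"]).as_matrix().round(3))
cv2.imwrite("pics/w1.png",read_camera("wrist")[:,:,::-1])
E
```

```text
t: 1.35
tool_pos: [0.6276, -0.1775, 0.4209]
orientation: [-0.46, -3.105, 0.0]
force: [-0.2, 1.1, -0.2]
opening: 0.0932
gripper_force: 0.0
[ 0.62764022 -0.17752213  0.42089964] [-0.22637467  1.1483691  -0.21754666]
[[-0.957  0.29  -0.002]
 [ 0.29   0.957  0.   ]
 [ 0.002 -0.    -1.   ]]
```

View pics/w1.png

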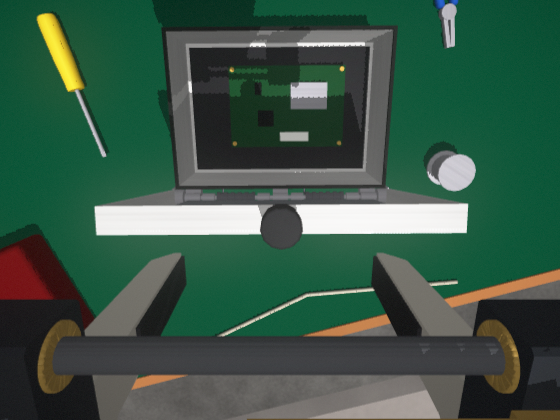

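The knob sits midway between the fingers (column 281, finger midline about 279), with the box and loose items clear. Next I descend 8.7 cm and close.

```bash
python3 -m handwheel '[[0,0.2,-2,0,0],[0,0,-2,0,0],[0,0,-2,0,0],[0,0,-1.5,0,0.2],[0,0,-1.2,0,0.4],[0,0,0,0,0.6],[0,0,0,0,0.8],[0,0,0,0,1],[0,0,0,0,1],[0,0,0,0,1]]' 15; python3 -m handwheel '[[0,0,0,0,1],[0,0,0,0,1]]'
```

```text
t: 2.65
tool_pos: [0.6275, -0.1754, 0.3359]
orientation: [0.458, 3.108, -0.007]
force: [-6.5, -19.1, -0.1]
opening: 0.0279
gripper_force: 10.1
t: 2.9
tool_pos: [0.6274, -0.1755, 0.3358]
orientation: [0.459, 3.108, -0.006]
force: [-3.4, -10.3, -0.1]
opening: 0.0277
gripper_force: 15.0
```

```bash
python3 -m handwheel '[[-0.03,-0.1,0,0,1],[0,0,0,0,1]]'; cat >> h.py <<'E'
U=np.array([np.cos(-.2906),np.sin(-.2906)]); K0=np.array([.5638,-.1556])
def knob(a): return np.r_[K0+U*(.108-.236*np.cos(a)),.101+.236*np.sin(a)]
def ang(p): # lid angle from measured tcp
    return np.arctan2(p[2]-.101,.108-(p[:2]-K0)@U)
E
python3 - <<'E'
from h import *
def show(A):
    P=np.array([knob(a) for a in A])*100
    c=np.round(P-P[0],1); d=np.diff(c,axis=0)
    for a,r in zip(A[1:],d): print(round(a,3),r.round(1).tolist())
show(np.r_[1.4,1.385,1.36,np.arange(1.32,0.15,-.04),np.arange(.14,-.001,-.02)])
E
```

```text
t: 3.15
tool_pos: [0.6274, -0.1756, 0.3359]
orientation: [0.458, 3.108, -0.003]
force: [-1.5, -6.8, 0.8]
opening: 0.0276
gripper_force: 15.0
1.385 [-0.3, 0.1, -0.1]
1.36 [-0.6, 0.2, -0.1]
1.32 [-0.9, 0.2, -0.2]
1.28 [-0.8, 0.3, -0.2]
1.24 [-0.9, 0.2, -0.3]
1.2 [-0.9, 0.3, -0.4]
1.16 [-0.8, 0.3, -0.3]
1.12 [-0.8, 0.2, -0.4]
1.08 [-0.8, 0.2, -0.4]
1.04 [-0.8, 0.3, -0.5]
1.0 [-0.8, 0.2, -0.5]
0.96 [-0.7, 0.2, -0.5]
0.92 [-0.8, 0.2, -0.6]
0.88 [-0.7, 0.3, -0.6]
0.84 [-0.6, 0.2, -0.6]
0.8 [-0.7, 0.2, -0.6]
0.76 [-0.6, 0.2, -0.7]
0.72 [-0.7, 0.1, -0.7]
0.68 [-0.5, 0.2, -0.7]
0.64 [-0.6, 0.2, -0.8]
0.6 [-0.5, 0.1, -0.7]
0.56 [-0.5, 0.2, -0.8]
0.52 [-0.5, 0.1, -0.8]
0.48 [-0.4, 0.1, -0.9]
0.44 [-0.4, 0.2, -0.8]
0.4 [-0.4, 0.1, -0.9]
0.36 [-0.3, 0.1, -0.8]
0.32 [-0.3, 0.1, -0.9]
0.28 [-0.3, 0.0, -0.9]
0.24 [-0.2, 0.1, -0.9]
0.2 [-0.2, 0.1, -1.0]
0.16 [-0.2, 0.0, -0.9]
0.14 [0.0, 0.0, -0.5]
0.12 [-0.1, 0.1, -0.4]
0.1 [-0.1, 0.0, -0.5]
0.08 [0.0, 0.0, -0.5]
0.06 [0.0, 0.0, -0.4]
0.04 [0.0, 0.0, -0.5]
0.02 [-0.1, 0.0, -0.5]
0.0 [0.0, 0.0, -0.5]
```

```bash
python3 -m handwheel '[[-0.3,0.1,-0.1,0,1],[-0.6,0.2,-0.1,0,1],[-0.9,0.2,-0.2,0,1],[-0.8,0.3,-0.2,0,1],[-0.9,0.2,-0.3,0,1],[-0.9,0.3,-0.4,0,1],[-0.8,0.3,-0.3,0,1],[0,0,0,0,1]]'; python3 - <<'E'
from h import *
from plant import readout
s=readout.read_state();p=s["tool_pos"];print(ang(p),p-knob(1.16),s["force"])
E
```

```text
t: 4.15
tool_pos: [0.575, -0.16, 0.32]
orientation: [0.458, 3.107, -0.006]
force: [-2.7, -9.9, 0.8]
opening: 0.0279
gripper_force: 15.0
1.157820903686466 [-0.00193229 -0.00046469  0.00263973] [-2.74498711 -9.8930578   0.82656152]
```

The lid follows, but there is a small side load. I'll trim y while continuing.

```bash
python3 -m handwheel '[[-0.9,0.1,-0.4,0,1],[-0.8,0.1,-0.4,0,1],[-0.8,0.2,-0.5,0,1],[-0.8,0.2,-0.5,0,1],[-0.7,0.2,-0.5,0,1],[-0.8,0.2,-0.6,0,1],[-0.7,0.3,-0.6,0,1],[-0.6,0.2,-0.6,0,1],[-0.7,0.2,-0.6,0,1],[0,0,0,0,1]]'; python3 - <<'E'
from h import *
from plant import readout
s=readout.read_state();p=s["tool_pos"];print(ang(p),p-knob(.8),s["force"])
E
```

```text
t: 5.4
tool_pos: [0.5068, -0.14, 0.2715]
orientation: [-0.454, -3.107, -0.002]
force: [-1.1, 5.7, 2.6]
opening: 0.0278
gripper_force: 15.0
0.7953034935143716 [-0.00297823 -0.00058017  0.00115766] [-1.10925477  5.69892252  2.60460212]
```

```bash
python3 -m handwheel '[[-0.6,0.2,-0.7,0,1],[-0.6,0.2,-0.7,0,1],[-0.5,0.2,-0.7,0,1],[-0.6,0.2,-0.8,0,1],[-0.5,0.1,-0.7,0,1],[-0.5,0.2,-0.8,0,1],[-0.5,0.1,-0.8,0,1],[-0.4,0.1,-0.8,0,1],[-0.4,0.2,-0.8,0,1],[0,0,0,0,1]]'; python3 - <<'E'
from h import *
from plant import readout
s=readout.read_state();p=s["tool_pos"];print(ang(p),p-knob(.44),s["force"])
E
```

```text
t: 6.65
tool_pos: [0.4613, -0.1265, 0.2036]
orientation: [-0.456, -3.108, 0.002]
force: [-0.6, -4.3, 0.2]
opening: 0.0278
gripper_force: 15.0
0.44602191168097965 [-0.00140354 -0.00110271  0.00206717] [-0.64367641 -4.32246885  0.15747646]
```

```bash
python3 -m handwheel '[[-0.4,0.1,-0.9,0,1],[-0.3,0.1,-0.8,0,1],[-0.3,0.1,-0.9,0,1],[-0.3,0,-0.9,0,1],[-0.2,0.1,-0.9,0,1],[-0.2,0.1,-0.9,0,1],[-0.1,0,-0.8,0,1],[-0.1,0,-0.6,0,1],[-0.1,0,-0.5,0,1],[0,0,0,0,1]]'; python3 - <<'E'
from h import *
from plant import readout
s=readout.read_state();p=s["tool_pos"];print(ang(p),p-knob(.135),s["force"])
E
```

```text
t: 7.9
tool_pos: [0.4412, -0.1206, 0.1318]
orientation: [-0.455, -3.107, -0.001]
force: [-4.3, -0.2, 0.3]
opening: 0.0275
gripper_force: 15.0
0.1299211417125637 [-0.00198464 -0.00103736 -0.00099919] [-4.30493827 -0.24946143  0.3286171 ]
```

```bash
python3 -m handwheel '[[0,0,-0.4,0,1],[0,0,-0.4,0,1],[0,0,-0.4,0,1],[0,0,-0.3,0,1],[0,0,-0.3,0,1],[0,0,-0.3,0,1],[0,0,-0.2,0,1],[0,0,-0.2,0,1],[0,0,0,0,1]]'; python3 -m handwheel '[[0,0,-0.1,0,1],[0,0,-0.1,0,1],[0,0,0,0,1]]';python3 -m handwheel '[[0,0,-0.1,0,1],[0,0,-0.1,0,1],[0,0,0,0,1]]'
```

```text
t: 9.02
tool_pos: [0.4405, -0.1203, 0.1067]
orientation: [-0.454, -3.105, -0.001]
force: [-7.5, 0.4, -1.1]
opening: 0.0278
gripper_force: 15.0
t: 9.4
tool_pos: [0.4405, -0.1203, 0.1047]
orientation: [-0.454, -3.105, -0.001]
force: [-7.7, -0.2, -0.0]
opening: 0.0274
gripper_force: 15.0
t: 9.78
tool_pos: [0.4406, -0.1204, 0.1028]
orientation: [-0.455, -3.106, -0.001]
force: [-7.3, 0.7, -0.1]
opening: 0.0274
gripper_force: 15.0
```

```bash
python3 -m handwheel '[[-0.1,0,-0.1,0,1],[0,0,-0.1,0,1],[0,0,0,0,1]]'; python3 -m handwheel '[[-0.1,0,-0.1,0,1],[0,0,-0.1,0,1],[0,0,0,0,1]]';python3 -m handwheel '[[0,0,-0.1,0,1],[0,0,-0.1,0,1],[0,0,0,0,1]]'
```

```text
t: 10.15
tool_pos: [0.4406, -0.1204, 0.1012]
orientation: [-0.455, -3.108, -0.002]
force: [-4.6, 3.8, -0.6]
opening: 0.0274
gripper_force: 15.0
t: 10.52
tool_pos: [0.4405, -0.1204, 0.0998]
orientation: [0.455, 3.107, 0.002]
force: [-0.4, 4.9, -0.2]
opening: 0.0272
gripper_force: 15.0
t: 10.9
tool_pos: [0.4406, -0.1204, 0.0985]
orientation: [0.454, 3.107, 0.002]
force: [-4.6, 5.9, 7.1]
opening: 0.0274
gripper_force: 15.0
```

Fz has risen to 7 N, which suggests rim contact. I'll press slightly more and check by camera.

```bash
python3 -m handwheel '[[0,0,-0.1,0,1],[0,0,-0.1,0,1],[0,0,0,0,1],[0,0,0,0,1]]'; python3 - <<'E'
from plant import read_camera
import cv2
a=read_camera("side")[150:370,250:480,::-1]
cv2.imwrite("pics/side1.png",cv2.resize(a,None,fx=2.6,fy=2.6,interpolation=2))
E
```

```text
t: 11.4
tool_pos: [0.4408, -0.1205, 0.0974]
orientation: [0.454, 3.106, 0.001]
force: [-8.3, 8.8, 14.7]
opening: 0.0278
gripper_force: 15.0
```

View pics/side1.png

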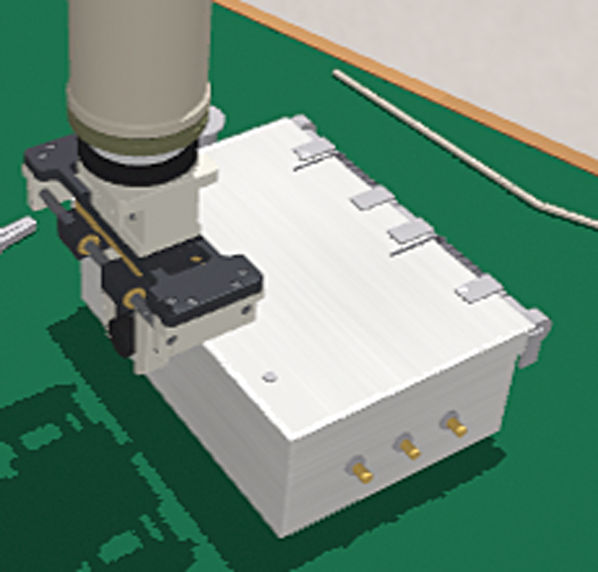

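The lid is flat on the box all round, with contact force 15 N: fully shut. Now I raise it along the reverse arc.

```bash
python3 -m handwheel '[[0,0,0.3,0,1],[0,0,0.3,0,1],[0,0,0.5,0,1],[0,0,0.7,0,1],[0.1,0,0.9,0,1],[0.1,0,0.9,0,1],[0.1,-0.1,0.9,0,1],[0.2,0,0.9,0,1],[0.2,-0.1,0.9,0,1],[0,0,0,0,1]]'; python3 - <<'E'
from h import *
from plant import readout
s=readout.read_state();p=s["tool_pos"];a=ang(p);print(a,p-knob(a),s["force"])
def show(A):
    P=np.array([knob(a) for a in A])*100
    c=np.round(P-P[0],1); d=np.diff(c,axis=0)
    for a,r in zip(A[1:],d): print(round(a,3),r.round(1).tolist())
show(a+np.arange(0,.8,.04))
E
```

```text
t: 12.7
tool_pos: [0.4476, -0.1225, 0.1597]
orientation: [0.454, 3.107, 0.002]
force: [3.6, 6.3, -1.5]
opening: 0.0274
gripper_force: 15.0
0.25099073095955066 [-6.60501124e-04 -1.48099566e-03  5.34492153e-05] [ 3.61293133  6.27667581 -1.49602847]
0.291 [0.2, -0.1, 0.9]
0.331 [0.3, -0.1, 0.9]
0.371 [0.3, 0.0, 0.9]
0.411 [0.4, -0.2, 0.9]
0.451 [0.4, -0.1, 0.8]
0.491 [0.4, -0.1, 0.9]
0.531 [0.4, -0.1, 0.8]
0.571 [0.5, -0.2, 0.8]
0.611 [0.5, -0.1, 0.8]
0.651 [0.5, -0.2, 0.7]
0.691 [0.6, -0.1, 0.8]
0.731 [0.6, -0.2, 0.7]
0.771 [0.6, -0.2, 0.7]
0.811 [0.6, -0.2, 0.6]
0.851 [0.7, -0.2, 0.7]
0.891 [0.7, -0.2, 0.6]
0.931 [0.7, -0.2, 0.6]
0.971 [0.7, -0.2, 0.5]
1.011 [0.8, -0.3, 0.5]
```

```bash
python3 -m handwheel '[[0.2,0,0.9,0,1],[0.3,0,0.9,0,1],[0.3,0,0.9,0,1],[0.4,-0.2,0.9,0,1],[0.4,-0.1,0.8,0,1],[0.4,-0.1,0.9,0,1],[0.4,-0.1,0.8,0,1],[0.5,-0.2,0.8,0,1],[0.5,-0.1,0.8,0,1],[0,0,0,0,1]]' ; python3 -m handwheel '[[0.5,-0.2,0.7,0,1],[0.6,-0.1,0.8,0,1],[0.6,-0.2,0.7,0,1],[0.6,-0.2,0.7,0,1],[0.6,-0.2,0.6,0,1],[0.7,-0.2,0.7,0,1],[0,0,0,0,1]]'; python3 - <<'E'
from h import *
from plant import readout
s=readout.read_state();p=s["tool_pos"];a=ang(p);print(a,p-knob(a),s["force"])
E
```

```text
t: 13.95
tool_pos: [0.4811, -0.1323, 0.2365]
orientation: [0.456, 3.108, -0.003]
force: [-1.5, -7.8, -1.0]
opening: 0.0278
gripper_force: 15.0
t: 14.82
tool_pos: [0.5172, -0.143, 0.2781]
orientation: [0.456, 3.108, -0.002]
force: [-0.6, -7.0, -1.7]
opening: 0.0276
gripper_force: 15.0
0.8480410423209563 [-0.00047557 -0.00117176  0.00013594] [-0.63038559 -6.98245793 -1.69268457]
```

```bash
python3 -m handwheel '[[0.7,-0.3,0.6,0,1],[0.7,-0.3,0.6,0,1],[0.7,-0.2,0.5,0,1],[0.8,-0.3,0.5,0,1],[0.8,-0.2,0.5,0,1],[0.8,-0.2,0.4,0,1],[0,0,0,0,1],[0,0,0,0,1],[0,0,0,0,1]]'; python3 - <<'E'
from h import *
from plant import readout, read_camera
import cv2
s=readout.read_state();p=s["tool_pos"];a=ang(p);print(a,p-knob(a),s["force"])
def show(A):
    P=np.array([knob(a) for a in A])*100
    c=np.round(P-P[0],1); d=np.diff(c,axis=0)
    for a,r in zip(A[1:],d): print(round(a,3),r.round(1).tolist())
show(np.arange(a,.82,-.03))
a=read_camera("side")[70:330,250:500,::-1]
cv2.imwrite("pics/side2.png",cv2.resize(a,None,fx=2.3,fy=2.3,interpolation=2))
E
```

```text
t: 15.95
tool_pos: [0.5624, -0.1564, 0.3092]
orientation: [0.454, 3.108, 0.001]
force: [-0.1, 5.6, 3.5]
opening: 0.0275
gripper_force: 15.0
1.0879917753273085 [ 6.07213196e-05 -1.28993779e-03 -8.16087891e-04] [-0.06111886  5.57497988  3.48817868]
1.058 [-0.6, 0.2, -0.3]
1.028 [-0.6, 0.2, -0.4]
0.998 [-0.6, 0.1, -0.4]
0.968 [-0.5, 0.2, -0.4]
0.938 [-0.6, 0.2, -0.4]
0.908 [-0.5, 0.1, -0.4]
0.878 [-0.5, 0.2, -0.4]
0.848 [-0.6, 0.1, -0.5]
```

View pics/side2.png

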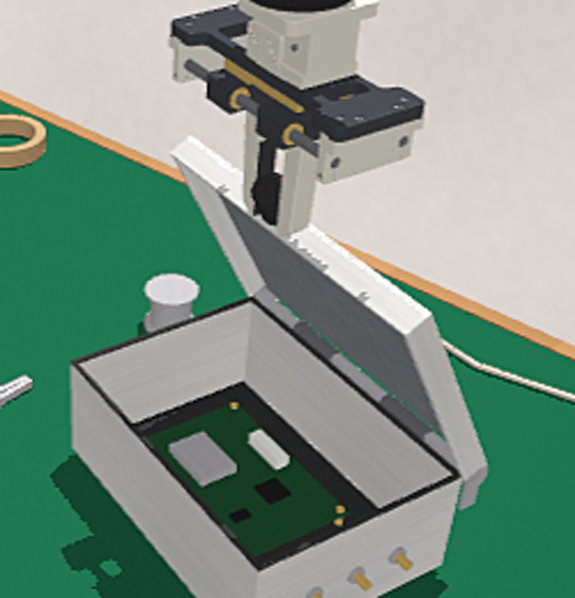

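The lid is held at about 62°, above balance, and Fz is +3.5 N on the tool, so the springs are pulling it up. Now easing back.

```bash
python3 -m handwheel '[[-0.6,0.2,-0.3,0,1],[-0.6,0.2,-0.4,0,1],[-0.6,0.1,-0.4,0,1],[-0.5,0.2,-0.4,0,1],[-0.6,0.2,-0.4,0,1],[-0.5,0.1,-0.4,0,1],[-0.5,0.2,-0.4,0,1],[-0.5,0.2,-0.4,0,1],[0,0,0,0,1],[0,0,0,0,1]]' ; python3 - <<'E'
from h import *
from plant import readout, read_camera
import cv2
s=readout.read_state();p=s["tool_pos"];a=ang(p);print(a,p-knob(a),s["force"])
a=read_camera("side")[70:330,250:500,::-1]
cv2.imwrite("pics/side3.png",cv2.resize(a,None,fx=2.3,fy=2.3,interpolation=2))
def c(a,lx,ly,lz): # lid point: lx forward from hinge, lz normal
    q=np.array([.108-(lx*np.cos(a)-lz*np.sin(a)),ly,.101+lx*np.sin(a)+lz*np.cos(a)])
    return np.r_[K0+q[0]*U+q[1]*np.array([-U[1],U[0]]),q[2]]
for a in(.74,.78,.82,.86,.9,1.06,1.1): print(a,[((proj(c(a,.208,y,z),"side")[0]-[250,70])*2.3).round(0) for y in(.14,-.14) for z in (-.011,.011,.022)])
E
```

```text
t: 17.25
tool_pos: [0.5178, -0.1432, 0.2772]
orientation: [0.456, 3.108, -0.0]
force: [3.0, 1.8, -3.5]
opening: 0.0277
gripper_force: 15.0
0.8472291180672205 [ 0.00017939 -0.00146589 -0.00067   ] [ 2.96915114  1.83659701 -3.45226592]
0.74 [array([111., 219.]), array([127., 197.]), array([135., 186.]), array([330., 417.]), array([351., 391.]), array([361., 377.])]
0.78 [array([117., 211.]), array([133., 189.]), array([142., 179.]), array([337., 407.]), array([359., 381.]), array([370., 368.])]
0.82 [array([123., 203.]), array([140., 182.]), array([149., 171.]), array([345., 397.]), array([368., 371.]), array([379., 358.])]
0.86 [array([129., 195.]), array([147., 174.]), array([156., 163.]), array([353., 387.]), array([377., 362.]), array([388., 349.])]
0.9 [array([136., 187.]), array([154., 166.]), array([164., 156.]), array([362., 377.]), array([386., 352.]), array([397., 340.])]
1.06 [array([164., 157.]), array([185., 139.]), array([195., 130.]), array([398., 340.]), array([424., 318.]), array([436., 307.])]
1.1 [array([172., 150.]), array([193., 133.]), array([203., 124.]), array([408., 332.]), array([433., 310.]), array([446., 299.])]
```

View pics/side3.png

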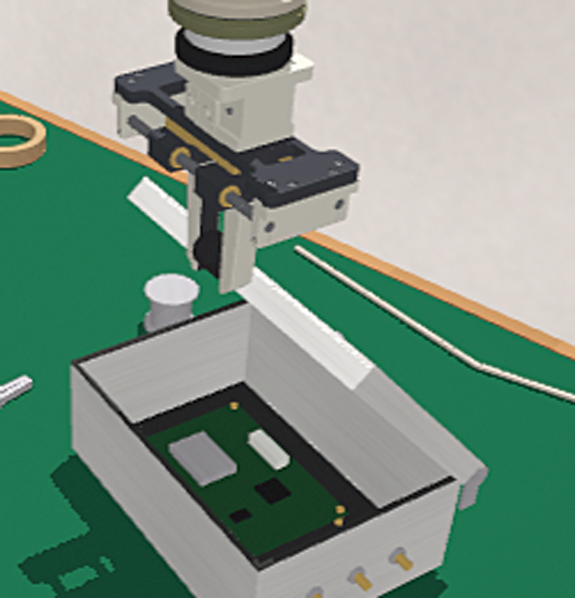

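The corners at (128,200)/(145,178) and (352,389)/(374,363) match a ≈ 0.845, in agreement with the TCP estimate. I'll ease about 1° lower for margin and settle.

```bash
python3 -m handwheel '[[-0.15,0.05,-0.15,0,1],[-0.15,0.05,-0.15,0,1],[0,0,0,0,1],[0,0,0,0,1],[0,0,0,0,1],[0,0,0,0,1],[0,0,0,0,1],[0,0,0,0,1]]' ; python3 - <<'E'
from h import *
from plant import readout, job
s=readout.read_state();a=ang(s["tool_pos"]);print(a,abs(s["dq"]).max(),s["force"])
if .81<a<.855 and s["opening"]>.025: print(job.close_job())
E
```

```text
t: 18.3
tool_pos: [0.5147, -0.1422, 0.2744]
orientation: [0.455, 3.108, -0.001]
force: [2.1, -4.5, -3.7]
opening: 0.0275
gripper_force: 15.0
0.8290957359469956 0.0011310477177261503 [ 2.11975251 -4.4663865  -3.71427324]
the job is handed in; nothing more can be done
None
```

The job is handed in after 18.3 s: I lowered the lid gently until it was fully shut, raised it to about 62° where the springs pulled upward, and eased it back; it is now held steady at about 47.5°, roughly 4° below balance, and nothing else was moved.

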